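Unlock the medicine drawer and put the key back

TASK

Unlock the small grey medicine drawer: lift the key straight up out of its wooden rest, push it all the way into the lock on top of the drawer unit and turn it clockwise to its stop, so that the drawer springs open. Then turn the key fully back home (only there will it come out), draw it straight up out of the lock and stand it in its wooden rest again, pushed right down. Leave the drawer sprung open and do not disturb the other things on the worktop.

Things in the scene. Friction and masses are not known exactly. Their poses are not given: they have to be found in the camera images.
- key_bow (a point): The key, 68 mm tall, 50 g, standing point down in its rest's slot; this point is the centre of its flat black plastic bow: 32 mm wide along the key's x, 10 mm thick along its y, 34 mm tall; pinch it across the 10 mm from above. The key's z points up, from tip to bow. It is the same turned half round.
- key_tip (a point): Lower end of the key's 6.4 mm steel shaft, on its axis, 51 mm below the bow's centre; the key's axes. At this end two flat bits, one each side: together 20 mm wide along x, 4 mm thick along y, 8 mm tall. A round stop collar, 20 mm across and 3 mm thick, has its underside 17.5 mm above this point; the bow's lower edge is 34 mm above it.
- drawer_unit: Grey steel box with one drawer, fixed to the worktop: 160 mm deep (its x, front to back), 190 mm wide (y), 90 mm tall, a bar pull on the drawer's front (-x). Origin at the centre of its underside, z up. On its top a round steel lock face, 46 mm across and 8 mm high, its centre 45 mm behind the front, midway across.
- keyhole (a point): Centre of the mouth of the keyhole in the lock face, 98 mm above the worktop; axes as the unit's. A slot 24 mm long along x, 8.5 mm wide along y, flared by 3.5 mm on every side. The key goes straight down, bow's width along the slot, until its collar sits on the face (tip 17.5 mm below the mouth). Turned from home it is caught by its bits and cannot come out.
- lock_plug (a joint): Turn of the plug in the lock, rad: 0 at home (key free to come out), growing clockwise seen from above, stop at 1.30; the drawer's catch lets go at about 1.1. Friction only (0.05 N m), no spring: it stays where it is left. The key has about 0.13 rad of play in it either way.
- drawer (a joint): Travel of the drawer out of the unit toward the unit's front, m: 0 shut and locked. Once unlocked a weak spring (1.4 N) pushes it out by itself to about 0.05; it need not be touched.
- rest_slot (a point): Centre of the slot's mouth in the top of the key's rest, a fixed block of brown wood 60 x 60 x 30 mm tall with rounded corners; axes as the rest's. The slot is 26 mm long along x, 10 mm wide along y, 24 mm deep, flared by 3.5 mm on every side. The key stands in it with its collar on the block's top (tip 17.5 mm below the mouth), bow's width along the slot.
- tin: Bystander: low round food tin, 86 mm across and 40 mm tall; origin at the centre of its underside, z up.
- salt: Bystander: white salt shaker, 44 mm across and 90 mm tall; origin at the centre of its underside, z up.
- spice_jar: Bystander: spice jar with a pale cap, 44 mm across and 109 mm tall; origin at the centre of its underside, z up.

How it is judged:
By the outcome, as a careful person would: the job done as asked, in the order asked, and still so for the second after the job is handed in, with the robot touching nothing.
It also fails if it takes over 58 s, if anything falls off the work surface, if the arm or the gripper's body presses on something with over 40 N, if the wrist force passes 120 N, or if a joint passes its speed limit or range.

ROBOT

A 6-joint arm with a two-finger parallel gripper is mounted at the origin on a cart in front of the work surface, level with it; the furniture and walls round the work are solid. World frame = base frame: x ahead of the robot, y to its left, z up, the work surface at z = 0. Lengths are in mm, angles in degrees, forces in N, time in s.
With the tool pointing down it reaches from about 350 to 850 mm from the base axis. Payload 8.1 kg.
Tool frame: the origin (TCP) lies between the finger pads; the fingertips stand 22 mm ahead of it and the grasp point (between the pads) lies 3 mm ahead of it; z points along the fingers, y is the line along which they close (so a half turn about z gives the same grasp; the last joint's range is limited). The gripper opens to 85 mm and grips with 20 to 120 N. Pads are 22 mm wide; open, the fingers measure 114 mm over their backs; the gripper's body (76 mm by 85 mm) begins 54 mm behind the grasp point. The pads swing forward as they close: fully open they stand 13 mm farther back than shut.
Start: joints at [66.211, 7.471, 85.268, -0, 87.261, -4.893], TCP at [194.291, 567.676, 253.292] pointing down, gripper open.
Joint ranges: [-169.43, 169.43], [-51.17, 129.36], [1.28, 143.12], [-76.62, 256.62], [0, 156.53], [-152.29, 152.29]. Speed limits (degrees/s): [136.94, 136.94, 159.86, 180, 180, 180].

INTERFACE

Orientations are given as [roll, pitch, yaw] about the fixed x, y, z axes, in that order (R = Rz(yaw) Ry(pitch) Rx(roll)).
In Python, from bench import sense, snapshot, calibration, hand_in gives the robot as it stands.
- The arm moves only by the shell command python3 -m crank 'ROWS' [FORCE]. ROWS is JSON, a list of rows, each a list of 5 numbers: the shift along the tool's x, y, z in cm, then the turn about the tool's z in rad, then the finger opening in cm, from 0 to 8.54. A call has 1 to 20 rows; each row is the pose to reach, as a shift and turn from the pose commanded when the call began, along the tool's axes at that moment; what a row does not reach only later rows make up. A row lasts 1/10 s, in which the tool goes at most 50 mm and 8.59 degrees, less where a joint would pass 70% of its speed; a pose out of reach is approached as far as the arm can. A call with a gripper value outside its range is refused whole. The fingers move at their own pace and stop on an object; FORCE is the grip in N (left out, the last holds). Time passes only in rows, so rows that repeat a pose let the fingers close. It gives the time, the measured TCP pose, the force, the opening and the grip force at its end, in the units of the state.
- sense(): the state, without advancing time (a new reading comes with each control period).
- snapshot(name): name is "scene" or "side" or "wrist"; returns (picture, depth): 384x512x3 uint8, red, green, blue; 384x512 float32, mm along the optical axis (not along the pixel's ray), 0 where there is no reading.
- calibration(name): a dict with "fovy" (degrees; the focal length in pixels is half the picture's height over the tangent of half this angle, whatever the lens; pixels are square), "cx", "cy" (the principal point, pixels), "k1" (the pictures are not rectified: a ray, as slopes to the right and down, at radius r is drawn at 1 + k1 r^2 times it, then the intrinsics apply), "rvec" (rotation vector, rad) and "tvec" (3), from world to camera coordinates, as OpenCV has them; the wrist camera has in their place "tool_from_camera" (4x4, takes a point from camera to tool coordinates, whose origin is the TCP and whose axes are the flange's). Camera axes: x right, y down, z forward; pixel columns grow to the right and rows downward; lengths in mm; the calibration is good to about 2 mm. A picture is of the moment at which its call begins: read the wrist's pose just before it. calibration takes no time and is no camera call.
- hand_in(): hands the job in; it is judged then, once.
The state is a dict: "time": time; "joint_pos": joint angles; "qd": joint speeds; "joint_efforts": joint torques, N m; "tool_pos": TCP position; "tcp_rot": TCP orientation; "ft_force": force on the tool from outside, world axes, zero at the start; "wrist_torque": the same for the moment, N m; "finger_gap": finger opening in mm; "grip_force": force on a finger pad.
Only numpy, scipy, OpenCV 4.12 (cv2) and the standard library are available. Lean on these libraries where they do the work, as an engineer would, in place of code of your own. Each camera call takes 0.05 s, during which the arm holds its last target. There are 200 camera calls.

## Working session

There is one attempt and no reset: what is moved stays moved. The work goes in short steps, Python scripts to look and compute and a shell command to move; the robot and the scene stay as the last step left them, time stands still between calls to the robot, and variables do not carry over. Pictures are saved under pics/ and viewed, at most 10 in all, crops included, and the job is handed in when it is done.

```bash
mkdir -p pics; cat > h.py <<'E'
import numpy as np, cv2
from scipy.spatial.transform import Rotation as R
from bench import sense, snapshot, calibration
def toolT(s):
    T=np.eye(4);T[:3,:3]=R.from_euler('xyz',s['tcp_rot'],degrees=True).as_matrix();T[:3,3]=s['tool_pos'];return T
def cam(name,s=None):
    c=calibration(name);f=192/np.tan(np.radians(c['fovy'])/2)
    if name=='wrist': T=toolT(s)@np.array(c['tool_from_camera'])
    else:
        W=np.eye(4);W[:3,:3]=R.from_rotvec(np.ravel(c['rvec'])).as_matrix();W[:3,3]=np.ravel(c['tvec']);T=np.linalg.inv(W)
    return c,f,T
def rays(c,f,uv):
    d=(np.atleast_2d(uv)-[c['cx'],c['cy']])/f; x=d.copy()
    for _ in range(20): x=d/(1+c['k1']*(x**2).sum(1,keepdims=True))
    return np.c_[x,np.ones(len(x))]
def cloud(name,depth,s=None):
    c,f,T=cam(name,s);v,u=np.mgrid[:384,:512]
    r=rays(c,f,np.c_[u.ravel(),v.ravel()].astype(float))*depth.reshape(-1,1)
    return (r@T[:3,:3].T+T[:3,3]).reshape(384,512,3)
def plane(name,uv,z,s=None):
    c,f,T=cam(name,s);r=rays(c,f,uv)@T[:3,:3].T
    return T[:3,3]+r*((z-T[2,3])/r[:,2:])
def save(p,im): cv2.imwrite('pics/'+p,im[...,::-1])
E
python3 - <<'E'
from h import *
s=sense();print(s)
ims=[]
for n in('scene','side','wrist'):
    s=sense();p,d=snapshot(n);np.savez(f'pics/{n}0.npz',p=p,d=d);ims.append(p)
    c,f,T=cam(n,s);print(n,T[:3,3].round(),T[:3,2].round(2),f,(d>0).mean())
save('scene0.png',ims[0]);save('side0.png',ims[1]);save('wrist0.png',ims[2])
E
```

```text
{'time': 0.0, 'joint_pos': array([ 6.62098531e+01,  7.51662571e+00,  8.53313517e+01, -8.69324141e-04,
        8.72620718e+01, -4.89319051e+00]), 'qd': array([ 0.05139657,  0.02164131,  0.15788676, -0.00131899, -0.07591739,
       -0.02654082]), 'joint_efforts': array([ 1.25915329e-03, -5.69421566e+01, -5.00538754e+01, -3.71384558e-04,
        1.50290842e-02,  9.82346705e-06]), 'tool_pos': array([194.09114103, 567.18065122, 252.20872165]), 'tcp_rot': array([-1.79890278e+02, -8.52194671e-03,  1.61103078e+02]), 'ft_force': array([-0.568909  ,  0.02565487, -0.25852253]), 'wrist_torque': array([ 0.01120229,  0.03065089, -0.00051554]), 'grip_force': 0.0, 'finger_gap': 85.60777501729878}
scene [538. 888. 496.] [-0.14 -0.9  -0.41] 444.8502176267221 0.9325510660807291
side [ 346. 1108.  833.] [ 0.04 -0.83 -0.56] 499.72902349812273 0.9919484456380209
wrist [130. 590. 373.] [ 0.25 -0.09 -0.96] 281.08295078890313 0.9960886637369791
```

View pics/scene0.png

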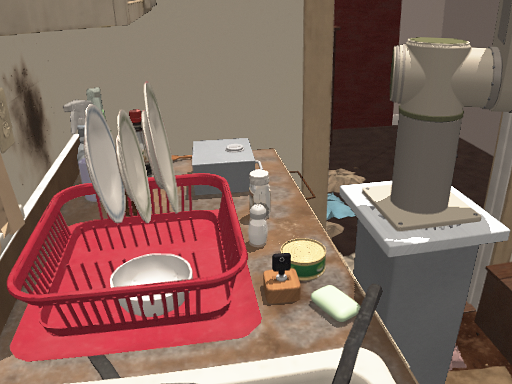

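View pics/wrist0.png

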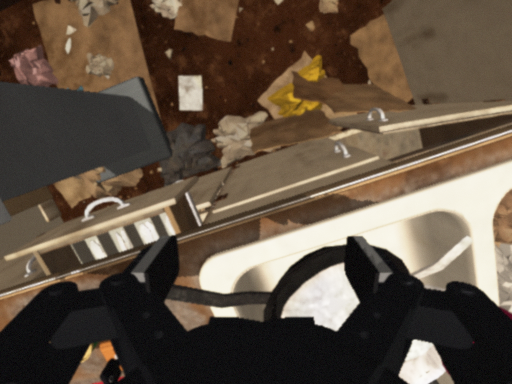

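The scene picture shows the key at (281,264) in its rest (281,287). The tin is at (303,257), the salt at (258,225) and the jar at (260,193). The drawer unit is at (224,165), with its lock face at (234,148). The wrist view sees only the sink and floor.

```bash
python3 - <<'E'
from h import *
for n in('scene','side'):
    z=np.load(f'pics/{n}0.npz');P=cloud(n,z['d']);np.save(f'pics/{n}P.npy',P)
    m=z['d']>0
    X,Y,Z=P[...,0],P[...,1],P[...,2]
    c,f,T=cam(n)
    print(n)
    if n=='scene':
        for nm,uv in dict(bow=(281,262),rest=(281,278),tin=(303,247),salt=(258,208),jar=(260,174),lock=(234,148),unit=(210,150),front=(258,168),table=(300,215)).items(): print(nm,P[uv[1],uv[0]].round(1))
    np.set_printoptions(suppress=True)
# rest top, unit top in both
ref=np.load('pics/sceneP.npy');k0=ref[278,281];u0=ref[150,210]
for n in('scene','side'):
    P=np.load(f'pics/{n}P.npy');X,Y,Z=P[...,0],P[...,1],P[...,2]
    near=np.hypot(X-k0[0],Y-k0[1])<70
    for nm,lo,hi in(('resttop',25,34),('collar+bow',37,100),('bow',52,95)):
        m=near&(Z>lo)&(Z<hi);q=P[m]
        if nm!='resttop': q=q[np.hypot(q[:,0]-k0[0],q[:,1]-k0[1])<30]
        if len(q)>4: print(n,nm,len(q),np.median(q,0).round(1),q.min(0).round(1),q.max(0).round(1),np.array(cv2.minAreaRect(q[:,:2].astype(np.float32))[0]).round(1),cv2.minAreaRect(q[:,:2].astype(np.float32))[1:])
    nu=np.hypot(X-u0[0],Y-u0[1])<260
    for nm,lo,hi in(('top',86,93),('lock',95.5,103)):
        m=nu&(Z>lo)&(Z<hi);q=P[m]
        if len(q)>4:
            r=cv2.minAreaRect(q[:,:2].astype(np.float32));print(n,nm,len(q),q.mean(0).round(1),r)
E
```

```text
scene
bow [402.3 265.6  66.6]
rest [402.3 265.6  33.2]
tin [340.6 181.6  37.2]
salt [413.5 100.3  88.9]
jar [387.5 -21.8 110.7]
lock [ 420.6 -240.2  100.6]
unit [ 484.  -267.9   90.7]
front [ 343.  -324.6    2.5]
table [295.8 -11.7   1.5]
side
scene resttop 740 [398.7 266.4  30. ] [339.5 223.2  25. ] [432.  309.6  34. ] [386.8 264.5] ((84.242919921875, 90.01313781738281), 85.82203674316406)
scene collar+bow 357 [402.5 266.1  66. ] [386.1 258.6  39.6] [417.3 269.5  81.8] [401.7 264. ] ((10.501710891723633, 31.250181198120117), 88.9671401977539)
scene bow 303 [402.5 266.1  68.6] [386.1 258.6  52.3] [417.3 269.5  81.8] [401.7 264. ] ((10.501710891723633, 31.250181198120117), 88.9671401977539)
scene top 1537 [ 462.6 -269.9   91. ] ((521.227294921875, -265.13330078125), (496.90869140625, 299.63592529296875), 86.7022705078125)
scene lock 355 [ 484.6 -313.    99.3] ((531.1419677734375, -264.87774658203125), (502.6156921386719, 283.996826171875), 85.43385314941406)
side resttop 445 [394.5 267.8  30.5] [338.9 204.1  25. ] [433.2 310.8  34. ] [383.3 253.8] ((94.55770111083984, 101.29499053955078), 76.31383514404297)
side collar+bow 186 [402.9 265.5  67.3] [387.  257.4  38.4] [417.1 269.7  86.1] [402.1 263.6] ((30.024023056030273, 12.126182556152344), 0.9706775546073914)
side bow 162 [400.8 265.6  69.9] [387.  257.4  52.2] [417.1 269.7  86.1] [402.1 263.6] ((30.024023056030273, 12.126182556152344), 0.9706775546073914)
side top 1088 [ 462.7 -272.3   91.1] ((513.6180419921875, -264.0348205566406), (494.62127685546875, 301.778564453125), 88.71697235107422)
side lock 318 [ 472.5 -325.2   99.2] ((521.080810546875, -263.6112060546875), (503.5610046386719, 292.67864990234375), 85.78292846679688)
```

View pics/side0.png

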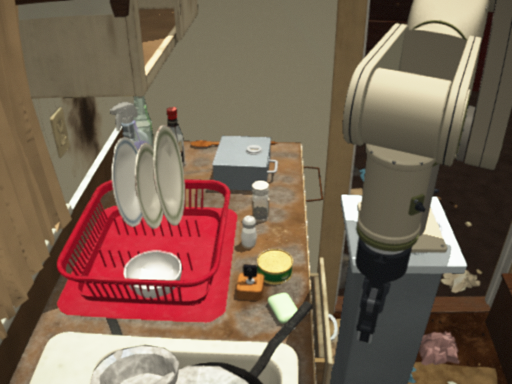

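```bash
python3 - <<'E'
from h import *
for n in('scene','side'):
    P=np.load(f'pics/{n}P.npy');X,Y,Z=P[...,0],P[...,1],P[...,2]
    print(n)
    m=(X>340)&(X<540)&(Y>-345)&(Y<150)&(Z>84)&(Z<94);q=P[m];q=q[q[:,1]<-130]
    r=cv2.minAreaRect(q[:,:2].astype(np.float32));print('unit',len(q),r,q.min(0).round(),q.max(0).round())
    m=(X>370)&(X<470)&(Y>-300)&(Y<-180)&(Z>96.5)&(Z<103);q=P[m]
    print('lock',len(q),q.mean(0).round(1),cv2.minEnclosingCircle(q[:,:2].astype(np.float32)))
    for nm,a,b,zz in(('salt',413,95,70),('jar',400,-25,90),('tin',340,182,33)):
        m=(abs(X-a)<60)&(abs(Y-b)<60)&(Z>zz)&(Z<130);q=P[m]
        if len(q):print(nm,q.min(0).round(),q.max(0).round())
    for y in range(-350,350,50):
        m=(Y>y)&(Y<y+50)&(Z>115)&(X>250)&(X<700);q=P[m]
        if len(q): print(y,len(q),'x',np.percentile(q[:,0],2).round(),'zmax',q[:,2].max().round(),[ (x,q[(q[:,0]>=x)&(q[:,0]<x+40),2].max().round()) for x in range(360,560,40) if ((q[:,0]>=x)&(q[:,0]<x+40)).any()])
# wrist target shift to key
s=sense();T=toolT(s)
for tgt in([402,264.5,200],[402,264.5,64]):
    print((np.linalg.inv(T)@[*tgt,1])[:3].round(1))
E
```

```text
scene
unit 1364 ((452.4248352050781, -253.93206787109375), (185.22715759277344, 162.81126403808594), 88.0082015991211) [ 368. -345.   84.] [ 537. -159.   94.]
lock 83 [ 418.2 -257.4   98.9] ((418.19036865234375, -258.08795166015625), 24.29644775390625)
salt [398.  36.  70.] [473. 154. 124.]
jar [367. -51.  90.] [411.  -8. 113.]
tin [301. 152.  33.] [388. 239.  43.]
-350 249 x 600.0 zmax 484.0 []
-300 64 x 600.0 zmax 484.0 []
-250 18 x 600.0 zmax 486.0 []
-200 72 x 600.0 zmax 486.0 []
-150 31 x 614.0 zmax 488.0 []
-100 31 x 614.0 zmax 487.0 []
-50 267 x 484.0 zmax 487.0 [(440, np.float64(123.0)), (480, np.float64(124.0)), (520, np.float64(124.0))]
0 134 x 467.0 zmax 488.0 [(440, np.float64(123.0)), (480, np.float64(122.0))]
50 1689 x 472.0 zmax 487.0 [(440, np.float64(124.0))]
100 2413 x 474.0 zmax 487.0 [(440, np.float64(124.0))]
150 3401 x 475.0 zmax 497.0 [(440, np.float64(124.0))]
200 1728 x 469.0 zmax 354.0 [(440, np.float64(124.0))]
250 493 x 466.0 zmax 314.0 [(440, np.float64(124.0))]
300 179 x 466.0 zmax 123.0 [(440, np.float64(123.0)), (480, np.float64(123.0))]
side
unit 1203
[... 418 characters left out ...]
38 x 598.0 zmax 566.0 []
-200 476 x 598.0 zmax 576.0 []
-150 208 x 614.0 zmax 552.0 []
-100 191 x 613.0 zmax 490.0 []
-50 360 x 486.0 zmax 490.0 [(440, np.float64(123.0)), (480, np.float64(126.0)), (520, np.float64(126.0))]
0 249 x 468.0 zmax 490.0 [(440, np.float64(128.0)), (480, np.float64(124.0))]
50 1035 x 470.0 zmax 490.0 [(440, np.float64(126.0))]
100 1913 x 473.0 zmax 489.0 [(440, np.float64(127.0))]
150 6108 x 572.0 zmax 655.0 [(440, np.float64(125.0))]
200 1510 x 470.0 zmax 654.0 [(440, np.float64(126.0))]
250 316 x 466.0 zmax 318.0 [(440, np.float64(126.0))]
300 114 x 465.0 zmax 124.0 [(440, np.float64(124.0)), (480, np.float64(124.0))]
[-294.8 -219.1   52.7]
[-294.8 -218.9  188.7]
```

```bash
python3 -m crank '[[-29.5,-21.9,3,-0.33,8.5],[-29.5,-21.9,3,-0.33,8.5],[-29.5,-21.9,3,-0.33,8.5],[-29.5,-21.9,3,-0.33,8.5],[-29.5,-21.9,3,-0.33,8.5],[-29.5,-21.9,5,-0.33,7],[-29.5,-21.9,7.2,-0.33,6],[-29.5,-21.9,7.2,-0.33,5],[-29.5,-21.9,7.2,-0.33,5],[-29.5,-21.9,7.2,-0.33,5],[-29.5,-21.9,7.2,-0.33,5],[-29.5,-21.9,7.2,-0.33,5],[-29.5,-21.9,7.2,-0.33,5]]' 30; python3 - <<'E'
from h import *
s=sense();p,d=snapshot('wrist');save('wrist1.png',p);np.savez('pics/wrist1.npz',p=p,d=d)
print(s['tool_pos'],s['tcp_rot'],s['joint_pos'].round(1))
P=cloud('wrist',d,s);X,Y,Z=P[...,0],P[...,1],P[...,2]
m=(abs(X-402)<28)&(abs(Y-264)<25)
for lo,hi in((26,33),(45,60),(60,76),(76,88)):
    q=P[m&(Z>lo)&(Z<hi)];print(lo,len(q),q.mean(0).round(1) if len(q) else'',cv2.minAreaRect(q[:,:2].astype(np.float32)) if len(q)>3 else'')
E
```

```text
time: 1.45
tool_pos: [402.3, 266.0, 182.0]
tcp_rot: [180.0, 0.1, -179.9]
ft_force: [-1.1, 0.0, -0.1]
finger_gap: 49.9
grip_force: 0.0
[402.30500854 266.01224812 181.98744638] [ 1.79964376e+02  5.59695476e-02 -1.79888012e+02] [ 27.4  -8.5 108.7   0.   79.8 -62.7]
26 2217 [399.2 264.6  30.3] ((402.0005798339844, 263.9969787597656), (49.969642639160156, 55.989871978759766), 89.9958724975586)
45 24 [388.5 262.5  55.5] ((389.2950744628906, 262.51123046875), (9.8215970993042, 4.118325233459473), 87.14269256591797)
60 55 [390.8 262.6  69.1] ((402.44537353515625, 261.66265869140625), (10.916351318359375, 30.61354637145996), 85.3549575805664)
76 411 [402.1 261.7  79.7] ((402.5852966308594, 261.4986267089844), (10.308382034301758, 30.727596282958984), 86.32510375976562)
```

View pics/wrist1.png

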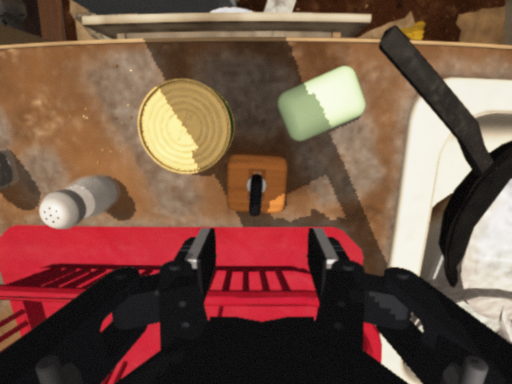

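Wrist view: the key is at (256,195) and the rest at (258,184), with the fingers straddling to either side. The key is turned a few degrees, so I'll go lower and look again.

```bash
python3 -m crank '[[0,-0.35,4,0.05,5],[0,-0.35,6.7,0.05,5],[0,-0.35,6.7,0.05,5],[0,-0.35,6.7,0.05,5],[0,-0.35,6.7,0.05,5],[0,-0.35,6.7,0.05,5]]' ; cat >> h.py <<'E'
def pca(q):
    c=q.mean(0);_,_,v=np.linalg.svd(q[:,:2]-c[:2],full_matrices=False);a=np.degrees(np.arctan2(v[0,1],v[0,0]));return (a+90)%180-90
E
python3 - <<'E'
from h import *
s=sense();p,d=snapshot('wrist');save('wrist2.png',p);np.savez('pics/wrist2.npz',p=p,d=d)
print(s['tool_pos'],s['tcp_rot'],s['finger_gap'])
P=cloud('wrist',d,s);X,Y,Z=P[...,0],P[...,1],P[...,2]
for lo,hi in((26,33),(76,88)):
    m=(abs(X-402)<40)&(abs(Y-264)<40)&(Z>lo)&(Z<hi)
    if lo>70: m&=(p.max(2)<70)
    q=P[m];print(lo,len(q),q.mean(0).round(1),pca(q),cv2.minAreaRect(q[:,:2].astype(np.float32)))
# finger pads inner edges: print depth row
E
```

```text
time: 2.1
tool_pos: [403.7, 262.2, 116.3]
tcp_rot: [179.9, 0.2, 177.2]
ft_force: [0.5, -1.1, -0.7]
finger_gap: 50.2
grip_force: 0.0
[403.67924318 262.20736403 116.32722754] [1.79906751e+02 1.62556884e-01 1.77162660e+02] 50.234330461128096
26 4554 [399.4 261.8  30.1] 84.27612563519 ((398.01666259765625, 260.65869140625), (62.597957611083984, 68.9649658203125), 88.12450408935547)
76 721 [401.8 261.6  79.8] -3.954829787328862 ((402.9291687011719, 261.39361572265625), (9.794800758361816, 31.04520606994629), 85.16657257080078)
```

View pics/wrist2.png

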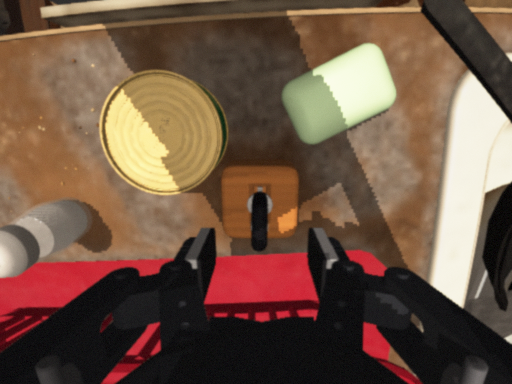

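Key at (259,225), rest at (260,200), fingers centred near column 262. Centred well enough, so I'll go down and pinch.

```bash
python3 -m crank '[[0.1,-0.05,2,0.02,5],[0.1,-0.05,4.6,0.02,4],[0.1,-0.05,4.6,0.02,3],[0.1,-0.05,4.6,0.02,2.4],[0.1,-0.05,4.6,0.02,2.4],[0.1,-0.05,4.6,0.02,2.4]]' 60; python3 -m crank '[[0,0,0,0,0.8],[0,0,0,0,0.6],[0,0,0,0,0.4],[0,0,0,0,0.4],[0,0,0,0,0.4],[0,0,0,0,0.4],[0,0,0,0,0.4],[0,0,0,0,0.4]]' 60; python3 - <<'E'
from h import *
s=sense();print({k:np.round(v,2) for k,v in s.items()})
E
```

```text
time: 2.75
tool_pos: [402.5, 261.5, 69.9]
tcp_rot: [179.9, 0.1, 176.0]
ft_force: [-0.3, -0.1, -0.1]
finger_gap: 23.6
grip_force: 0.0
time: 3.55
tool_pos: [402.2, 261.4, 69.4]
tcp_rot: [179.9, 0.1, 176.0]
ft_force: [-0.9, -0.9, 5.8]
finger_gap: 9.2
grip_force: 60.2
{'time': np.float64(3.55), 'joint_pos': array([ 26.89,  -1.22, 114.46,  -0.  ,  66.66, -59.11]), 'qd': array([ 0.02, -0.07, -0.03,  0.1 , -0.01, -0.14]), 'joint_efforts': array([ 2.000e-02, -4.018e+01, -4.157e+01,  2.000e-02, -3.400e-01,
       -1.000e-02]), 'tool_pos': array([402.22, 261.39,  69.37]), 'tcp_rot': array([1.7995e+02, 9.0000e-02, 1.7600e+02]), 'ft_force': array([-0.85, -0.95,  5.79]), 'wrist_torque': array([-0.08,  0.12,  0.01]), 'grip_force': np.float64(60.25), 'finger_gap': np.float64(9.23)}
```

```bash
python3 -m crank '[[0,0,-1,0,0.4],[0,0,-3,0,0.4],[0,0,-6,0,0.4],[0,0,-10,0,0.4],[0,0,-14.6,0,0.4],[0,0,-14.6,0,0.4],[0,0,-14.6,0,0.4],[0,0,-14.6,0,0.4]]'; cat >> h.py <<'E'
def rel(x,y,z,yaw):
    "print row values (cm, rad) from the current measured pose to a world pose"
    s=sense();T=toolT(s);v=(np.linalg.inv(T)@[x,y,z,1])[:3]/10
    dy=(s['tcp_rot'][2]-yaw+180)%360-180
    print('row',v.round(2),'turn',round(float(np.radians(dy)),3))
E
python3 - <<'E'
from h import *
s=sense();p,d=snapshot('wrist');save('wrist3.png',p);np.savez('pics/wrist3.npz',p=p,d=d)
print(s['finger_gap'],s['grip_force'])
P=cloud('wrist',d,s)
q=(P.reshape(-1,3)-s['tool_pos']);c=p.reshape(-1,3)
m=(np.hypot(q[:,0],q[:,1])<25)&(q[:,2]<-5)&(q[:,2]>-75);print(m.sum(),q[m].mean(0),q[m].min(0))
rel(392,20,214,180);rel(418,-257,214,177)
Q=np.load('pics/sideP.npy')
E
```

```text
time: 4.35
tool_pos: [400.8, 260.6, 213.3]
tcp_rot: [-179.9, -0.1, 176.0]
ft_force: [-0.6, -0.0, -1.2]
finger_gap: 9.3
grip_force: 59.3
9.266328784298905 59.31173823773861
802 [ -9.52775405   1.22471297 -16.73710409] [-15.26121798 -17.07484261 -54.76915808]
row [ -0.83 -24.05  -0.1 ] turn -0.07
row [ -5.35 -51.5   -0.07] turn -0.017
```

View pics/wrist3.png

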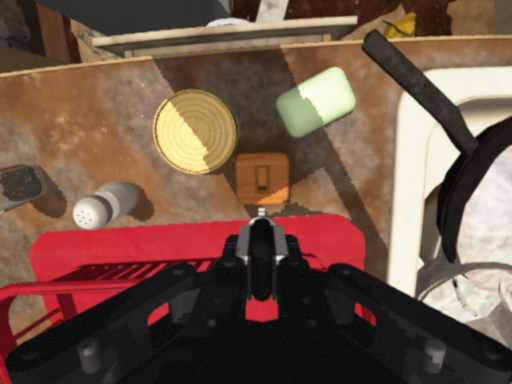

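The key is held (tip near (262,210)), and the empty slot in the rest shows at (262,178). Carrying it over to the lock.

```bash
python3 -m crank '[[-0.8,-5,-1,-0.02,0.4],[-0.8,-10,-2,-0.02,0.4],[-0.8,-15,-3,-0.02,0.4],[-0.8,-20,-4,-0.02,0.4],[-0.8,-24,-5,-0.02,0.4],[-2,-29,-5,-0.02,0.4],[-3,-34,-5,-0.02,0.4],[-4,-39,-5,-0.02,0.4],[-5,-44,-5,-0.02,0.4],[-5.3,-48,-5,-0.02,0.4],[-5.3,-51,-5,-0.02,0.4],[-5.3,-51.5,-5,-0.02,0.4],[-5.3,-51.5,-5,-0.02,0.4],[-5.3,-51.5,-5,-0.02,0.4],[-5.3,-51.5,-5,-0.02,0.4],[-5.3,-51.5,-5,-0.02,0.4]]'; python3 - <<'E'
from h import *
s=sense();p,d=snapshot('wrist');save('wrist4.png',p);np.savez('pics/wrist4.npz',p=p,d=d,tp=s['tool_pos'],rot=s['tcp_rot'])
print(s['tool_pos'],s['tcp_rot'],s['joint_pos'].round(1),s['finger_gap'])
E
```

```text
time: 6.0
tool_pos: [418.7, -255.4, 264.3]
tcp_rot: [180.0, 0.0, 177.2]
ft_force: [-0.3, -0.7, -0.5]
finger_gap: 8.9
grip_force: 59.3
[ 418.66411913 -255.36480049  264.33627314] [1.79997270e+02 9.57642823e-03 1.77240458e+02] [ -37.4  -10.   101.3    0.    88.7 -124.6] 8.858599167361307
```

View pics/wrist4.png

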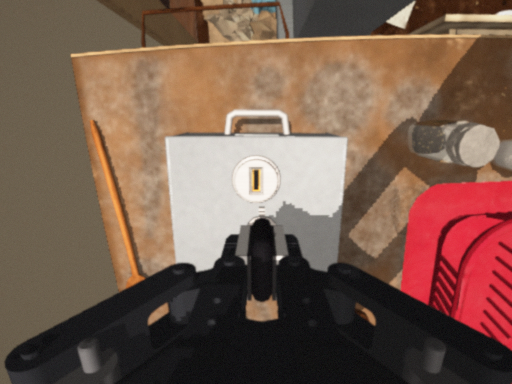

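The lock face is at (257,180) with its slot nearly vertical in the picture. I'll measure this slot and the rest slot the same way.

```bash
python3 - <<'E'
from h import *
def blob(p,box,th,name,s,z):
    u0,v0,u1,v1=box;g=cv2.cvtColor(p,cv2.COLOR_RGB2GRAY)[v0:v1,u0:u1];
    m=(g<th).astype(np.uint8);n,l,st,ce=cv2.connectedComponentsWithStats(m)
    for i in range(1,n):
        if st[i,4]>8:
            vv,uu=np.nonzero(l==i);q=plane('wrist',np.c_[uu+u0,vv+v0].astype(float),z,s)
            b=q@np.eye(3);print(name,th,'px',(ce[i]+[u0,v0]).round(1),st[i,2:],'world',q.mean(0).round(1),'mid',((q.min(0)+q.max(0))/2).round(1),'yaw',pca(q).round(1))
    return g
z=np.load('pics/wrist4.npz');s4=dict(tool_pos=z['tp'],tcp_rot=z['rot'])
g=blob(z['p'],(240,163,274,199),100,'lock',s4,98)
print(g[::2,8:28:1])
c=cv2.HoughCircles(cv2.medianBlur(cv2.cvtColor(z['p'],cv2.COLOR_RGB2GRAY),3),cv2.HOUGH_GRADIENT,1,30,param1=120,param2=20,minRadius=19,maxRadius=30)
print(c[0][:3]); print('circ',plane('wrist',c[0][:3,:2].astype(float),98,s4))
y=np.load('pics/wrist3.npz');s3=dict(tool_pos=np.array([400.8,260.6,213.3]),tcp_rot=np.array([-179.9,-.1,176.0]))
g=blob(y['p'],(246,160,280,196),60,'rest',s3,30);blob(y['p'],(246,160,280,196),80,'rest',s3,30)
print(g[::2,8:28:1])
P=cloud('wrist',z['d'],s4);m=(P[...,2]>86)&(P[...,2]<94)&(P[...,0]<440)&(P[...,0]>350)&(P[...,1]<-140)&(P[...,1]>-360)
# front edge fit: min x per y
q=P[m];e=[];
for yy in range(-330,-180,6):
    t=q[abs(q[:,1]-yy)<3]
    if len(t): e.append((t[:,0].min(),yy))
e=np.array(e);k=np.polyfit(e[:,1],e[:,0],1);print('front slope deg (unit yaw)',-np.degrees(np.arctan(k[0])),'front x at -257',np.polyval(k,-257), q[:,1].min(),q[:,1].max())
E
```

```text
lock 100 px [255.7 179.1] [ 4 19 67] world [ 417.3 -260.6   98. ] mid [ 417.3 -260.7   98. ] yaw -2.5
[[245 245 246 246 246 246 246 245 246 246 245 246 246 246 245 245 244 242
  235 220]
 [244 244 243 243 242 242 243 242 243 243 243 242 242 243 243 244 244 245
  244 243]
 [233 208 198 188 183 182 182 183 181 182 183 182 182 192 212 234 243 245
  245 245]
 [234 210 197 189 186 187 164 153 154 155 173 196 204 209 221 236 246 248
  248 247]
 [234 207 202 200 179 150  90  54  55  70 136 205 222 223 223 236 246 247
  247 248]
 [231 199 193 201 202 160  86  48  46  64 137 202 223 218 219 233 244 246
  246 246]
 [231 200 191 202 209 180 101  46  43  61 131 200 218 214 218 232 244 245
  246 246]
 [235 202 190 200 210 181  99  48  46  64 133 198 212 212 218 232 242 245
  245 244]
 [236 206 190 202 207 182 100  46  45  63 131 198 215 214 217 231 244 245
  245 246]
 [237 203 191 203 209 182  98  46  40  65 130 199 216 215 215 232 243 244
  245 245]
 [237 205 191 200 209 181  96  48  42  66 133 197 213 214 218 233 243 246
  246 246]
 [235 207 191 200 206 179  97  47  47  63 140 205 216 215 219 2
[... 1749 characters left out ...]
71  78  94  97  99 101  98 101  96  86  70  71  75  84  93
   92  95]
 [ 85  75  69  71  79  92  95  97 100  98  94  92  83  73  73  77  87  95
   93  92]
 [ 90  81  73  69  58  57  58  58  59  59  58  59  62  71  73  80  91  97
   98  95]
 [ 91  81  79  67  54  44  40  41  43  41  41  45  60  76  76  79  89  93
   95  95]
 [ 87  80  75  69  66  61  61  62  64  61  61  59  68  71  74  80  87  94
   93  92]
 [ 88  83  78  75  72  72  72  74  71  76  74  73  73  73  75  83  89  95
   97  96]
 [ 98  94  92  94  93  92  90  94  93  92  93  97  90  93  97  96 103 122
  147 156]]
front slope deg (unit yaw) -2.7827692218912325 front x at -257 373.2360885845294 -357.8843176499542 -162.94316520893076
```

```bash
python3 - <<'E'
from h import *
z=np.load('pics/wrist4.npz');s4=dict(tool_pos=z['tp'],tcp_rot=z['rot'])
s3=dict(tool_pos=np.array([400.8,260.6,213.3]),tcp_rot=np.array([-179.9,-.1,176.0]))
L=plane('wrist',np.array([[255.9,180.6]]),98,s4)[0];Rr=plane('wrist',np.array([[261.7,180.]]),30,s3)[0]
print(L,Rr);t=L+np.array([402.2,261.4,0])-Rr;print('tcp target',t)
rel(t[0],t[1],165,177.2)
rel(t[0],t[1],137.4,177.2)
E
```

```text
[ 418.88673769 -260.39978288   98.        ] [404.30286328 261.13497253  30.        ]
tcp target [ 416.78387441 -260.13475541   68.        ]
row [ 0.17 -0.47  9.94] turn 0.001
row [ 0.17 -0.47 12.7 ] turn 0.001
```

```bash
python3 -m crank '[[0.15,-0.47,4,0,0.4],[0.15,-0.47,8,0,0.4],[0.15,-0.47,10.2,0,0.4],[0.15,-0.47,10.2,0,0.4],[0.15,-0.47,10.2,0,0.4],[0.15,-0.47,10.5,0,0.4],[0.15,-0.47,10.8,0,0.4],[0.15,-0.47,11.1,0,0.4],[0.15,-0.47,11.4,0,0.4],[0.15,-0.47,11.4,0,0.4]]' 80; python3 - <<'E'
from h import *
s=sense();print(s['tool_pos'],s['ft_force'],s['wrist_torque'],s['finger_gap'])
E
```

```text
time: 7.05
tool_pos: [416.4, -260.9, 149.9]
tcp_rot: [180.0, -0.0, 177.1]
ft_force: [0.6, 0.7, -1.3]
finger_gap: 9.1
grip_force: 81.0
[ 416.44677459 -260.91982166  149.88596555] [ 0.61219815  0.71825914 -1.3350688 ] [-0.03252925  0.02188944  0.00305502] 9.126159858197841
```

```bash
python3 -m crank '[[0,0,0.3,0,0.4],[0,0,0.5,0,0.4],[0,0,0.7,0,0.4],[0,0,0.9,0,0.4],[0,0,1.05,0,0.4],[0,0,1.05,0,0.4]]'
```

```text
time: 7.65
tool_pos: [416.6, -261.1, 139.6]
tcp_rot: [-180.0, -0.0, 177.1]
ft_force: [0.3, -1.1, -0.6]
finger_gap: 8.8
grip_force: 81.1
```

```bash
python3 -m crank '[[0,0,0.1,0,0.4],[0,0,0.2,0,0.4],[0,0,0.3,0,0.4],[0,0,0.3,0,0.4],[0,0,0.3,0,0.4]]'
```

```text
time: 8.15
tool_pos: [417.1, -261.3, 137.5]
tcp_rot: [-180.0, 0.1, 177.2]
ft_force: [-1.5, 0.4, 5.2]
finger_gap: 8.6
grip_force: 82.3
```

```bash
python3 -m crank '[[0,0,0,0.1,0.4],[0,0,0,0.2,0.4],[0,0,0,0.3,0.4],[0,0,0,0.4,0.4],[0,0,0,0.5,0.4],[0,0,0,0.5,0.4]]'; python3 - <<'E'
from h import *
s=sense();print(s['ft_force'],s['wrist_torque'])
E
```

```text
time: 8.75
tool_pos: [417.4, -260.8, 137.5]
tcp_rot: [179.9, 0.1, 148.3]
ft_force: [0.3, 2.3, 4.8]
finger_gap: 9.1
grip_force: 82.2
[0.31178066 2.32125965 4.83684119] [ 0.56582227 -0.13210137  0.02320622]
```

```bash
python3 -m crank '[[0,0,0,0.1,0.4],[0,0,0,0.2,0.4],[0,0,0,0.3,0.4],[0,0,0,0.4,0.4],[0,0,0,0.5,0.4],[0,0,0,0.6,0.4],[0,0,0,0.7,0.4],[0,0,0,0.75,0.4],[0,0,0,0.75,0.4]]'; python3 - <<'E'
from h import *
s=sense();print(s['ft_force'],s['wrist_torque'])
E
```

```text
time: 9.65
tool_pos: [418.1, -260.6, 137.6]
tcp_rot: [179.8, 0.0, 105.4]
ft_force: [4.9, 3.9, 2.9]
finger_gap: 9.4
grip_force: 81.8
[4.91827695 3.93985947 2.9358965 ] [ 0.71616375 -0.92026404  0.0137348 ]
```

```bash
python3 -m crank '[[0,0,0,0.05,0.4],[0,0,0,0.1,0.4],[0,0,0,0.15,0.4],[0,0,0,0.18,0.4],[0,0,0,0.18,0.4]]'; python3 - <<'E'
from h import *
s=sense();print(s['ft_force'],s['wrist_torque'],s['finger_gap'],s['joint_pos'].round(1))
p,d=snapshot('side');P=cloud('side',d);q=P[(P[...,0]>280)&(P[...,0]<372)&(P[...,1]>-340)&(P[...,1]<-180)&(P[...,2]>25)&(P[...,2]<85)]
Q=np.load('pics/sideP.npy');q0=Q[(Q[...,0]>280)&(Q[...,0]<372)&(Q[...,1]>-340)&(Q[...,1]<-180)&(Q[...,2]>25)&(Q[...,2]<85)]
for a in(q0,q): print(len(a),np.percentile(a[:,0],[0,5,25,50]).round())
E
```

```text
time: 10.15
tool_pos: [418.2, -260.7, 137.6]
tcp_rot: [179.8, 0.0, 95.2]
ft_force: [5.0, 2.8, 2.3]
finger_gap: 9.0
grip_force: 81.7
[4.96471785 2.80007835 2.30991297] [ 0.59169971 -1.09329971  0.0521632 ] 8.96973135886855 [-3.800e+01 -4.400e+00  1.097e+02  1.000e-01  7.450e+01 -4.320e+01]
68 [344. 347. 350. 357.]
212 [294. 297. 313. 325.]
```

The drawer has sprung out by 50 mm. I'll nudge the key firmly onto its stop, then turn it back.

```bash
python3 -m crank '[[0,0,0,0.04,0.4],[0,0,0,0.07,0.4],[0,0,0,0.07,0.4],[0,0,0,0.07,0.4]]'; python3 - <<'E'
from h import *
s=sense();print(s['ft_force'],s['wrist_torque'],s['tcp_rot'])
E
```

```text
time: 10.6
tool_pos: [418.3, -260.8, 137.6]
tcp_rot: [179.8, 0.0, 91.2]
ft_force: [6.1, 3.9, 1.7]
finger_gap: 9.0
grip_force: 81.6
[6.11321832 3.8671473  1.65941185] [ 0.52449645 -1.20616357  0.24228351] [1.79788193e+02 5.86018526e-03 9.12355000e+01]
```

```bash
python3 -m crank '[[0,0,0,-0.1,0.4],[0,0,0,-0.2,0.4],[0,0,0,-0.3,0.4],[0,0,0,-0.4,0.4],[0,0,0,-0.5,0.4],[0,0,0,-0.6,0.4],[0,0,0,-0.7,0.4],[0,0,0,-0.8,0.4],[0,0,0,-0.9,0.4],[0,0,0,-1.0,0.4],[0,0,0,-1.1,0.4],[0,0,0,-1.2,0.4],[0,0,0,-1.3,0.4],[0,0,0,-1.4,0.4],[0,0,0,-1.5,0.4],[0,0,0,-1.58,0.4],[0,0,0,-1.62,0.4],[0,0,0,-1.62,0.4]]'; python3 - <<'E'
from h import *
s=sense();print(s['ft_force'],s['wrist_torque'],s['tcp_rot'])
E
```

```text
time: 12.4
tool_pos: [417.4, -261.3, 137.5]
tcp_rot: [-179.9, 0.1, -175.9]
ft_force: [1.5, -0.0, 4.6]
finger_gap: 8.8
grip_force: 81.9
[ 1.50957441 -0.03731423  4.56181693] [ 0.06079493 -0.37303479 -0.00572325] [-1.79945878e+02  9.96895376e-02 -1.75941559e+02]
```

```bash
python3 -m crank '[[0,0,0,-0.04,0.4],[0,0,0,-0.07,0.4],[0,0,0,-0.07,0.4],[0,0,0,-0.07,0.4]]'; python3 - <<'E'
from h import *
s=sense();print(s['ft_force'],s['wrist_torque'],s['tcp_rot'])
E
```

```text
time: 12.8
tool_pos: [417.3, -261.4, 137.5]
tcp_rot: [-179.9, 0.1, -172.1]
ft_force: [1.5, 0.3, 5.3]
finger_gap: 9.1
grip_force: 82.1
[1.45522988 0.33633806 5.31982453] [ 0.03446391 -0.35283158 -0.18387613] [-1.79940527e+02  8.38952537e-02 -1.72090056e+02]
```

```bash
python3 -m crank '[[0,0,0,0.1,0.4],[0,0,0,0.187,0.4],[0,0,0,0.187,0.4],[0,0,-0.3,0.187,0.4],[0,0,-0.6,0.187,0.4],[0,0,-0.6,0.187,0.4]]'; python3 - <<'E'
from h import *
s=sense();print(s['ft_force'],s['wrist_torque'],s['tcp_rot'],s['tool_pos'])
E
```

```text
time: 13.4
tool_pos: [416.5, -261.0, 142.8]
tcp_rot: [180.0, -0.0, 177.3]
ft_force: [0.4, 0.5, -0.5]
finger_gap: 8.6
grip_force: 81.2
[ 0.44337628  0.50156006 -0.48429903] [-0.04647151 -0.07693341  0.02212401] [ 1.79982920e+02 -1.89160362e-02  1.77289996e+02] [ 416.53227344 -260.95036186  142.83980051]
```

Up 5.3 mm with no force. Lifting clear, then checking both the key and the drawer.

```bash
python3 -m crank '[[0,0,-0.6,0,0.4],[0,0,-1.2,0,0.4],[0,0,-2,0,0.4],[0,0,-4,0,0.4],[0,0,-8,0,0.4],[0,0,-12,0,0.4],[0,0,-12,0,0.4],[0,0,-12,0,0.4]]'; python3 - <<'E'
from h import *
s=sense();p,d=snapshot('wrist');save('wrist5.png',p);print(s['finger_gap'],s['grip_force'],s['ft_force'])
rel(392,20,264,178);rel(402.2,261.4,214,176);rel(402.2,261.4,264,176)
E
```

```text
time: 14.2
tool_pos: [417.3, -261.6, 264.7]
tcp_rot: [-179.9, 0.2, 177.3]
ft_force: [0.4, 0.2, -1.3]
finger_gap: 9.0
grip_force: 81.2
9.010697183127313 81.22990876436234 [ 0.38407694  0.22952646 -1.34122131]
row [ 3.78 27.96 -0.12] turn -0.012
row [ 3.89 52.12  4.88] turn 0.023
row [ 3.89 52.12 -0.12] turn 0.023
```

View pics/wrist5.png

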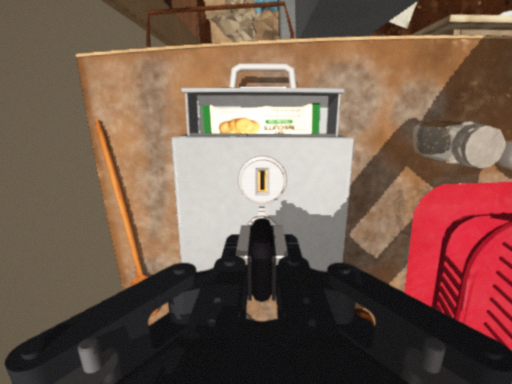

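The drawer stands open (its tray at (262,115)), the slot is back at home and the key is upright in the grip at (262,225), as before. Carrying it back over the rest.

```bash
python3 -m crank '[[1.5,5,0,0,0.4],[2.5,10,0,0,0.4],[3,15,0,0,0.4],[3.5,20,0,0,0.4],[3.8,25,0,0,0.4],[3.8,30,0,0.02,0.4],[3.8,35,0,0.02,0.4],[3.8,40,0,0.02,0.4],[3.9,45,0,0.02,0.4],[3.9,50,1,0.02,0.4],[3.9,52.1,3,0.02,0.4],[3.9,52.1,6,0.02,0.4],[3.9,52.1,10,0.02,0.4],[3.9,52.1,13,0.02,0.4],[3.9,52.1,13,0.02,0.4],[3.9,52.1,13,0.02,0.4],[3.9,52.1,13,0.02,0.4]]'; python3 - <<'E'
from h import *
s=sense();print(s['joint_pos'].round(1));rel(402.2,261.4,69.4,176);rel(402.2,261.4,83,176)
E
```

```text
time: 15.95
tool_pos: [403.0, 261.5, 134.5]
tcp_rot: [179.9, 0.1, 176.2]
ft_force: [0.9, -1.0, 0.6]
finger_gap: 8.3
grip_force: 81.2
[ 26.9  -6.2 111.7  -0.   74.3 -59.3]
row [ 0.1  -0.02  6.51] turn 0.003
row [ 0.09 -0.02  5.15] turn 0.003
```

```bash
python3 -m crank '[[0.08,0,2,0,0.4],[0.08,0,4,0,0.4],[0.08,0,4.4,0,0.4],[0.08,0,4.7,0,0.4],[0.08,0,5,0,0.4],[0.08,0,5.3,0,0.4],[0.08,0,5.6,0,0.4],[0.08,0,5.6,0,0.4],[0.08,0,5.6,0,0.4]]'
```

```text
time: 16.85
tool_pos: [401.3, 261.3, 76.9]
tcp_rot: [180.0, -0.0, 176.2]
ft_force: [-0.4, -0.1, -0.3]
finger_gap: 8.8
grip_force: 81.2
```

```bash
python3 -m crank '[[0,0,0.2,0,0.4],[0,0,0.4,0,0.4],[0,0,0.6,0,0.4],[0,0,0.75,0,0.4],[0,0,0.85,0,0.4],[0,0,0.9,0,0.4],[0,0,0.9,0,0.4]]'
```

```text
time: 17.55
tool_pos: [402.2, 261.7, 69.3]
tcp_rot: [179.9, 0.1, 176.2]
ft_force: [-3.1, -2.0, 12.1]
finger_gap: 8.8
grip_force: 83.4
```

Seated: 12 N of contact at the original height. Releasing, then backing straight up.

```bash
python3 -m crank '[[0,0,-0.05,0,1.2],[0,0,-0.05,0,1.6],[0,0,-0.05,0,2.2],[0,0,-0.05,0,3],[0,0,-0.05,0,3],[0,0,-0.05,0,3],[0,0,-0.05,0,3],[0,0,-1,0,3],[0,0,-4,0,3],[0,0,-8,0,3],[0,0,-12,0,3],[0,0,-15,0,3],[0,0,-15,0,3],[0,0,-15,0,3]]'; python3 - <<'E'
from h import *
s=sense();print(s['finger_gap'],s['grip_force'])
p,d=snapshot('wrist');save('wrist6.png',p);P=cloud('wrist',d,s);X,Y,Z=P[...,0],P[...,1],P[...,2]
m=(abs(X-402)<25)&(abs(Y-261)<25)&(Z>72)&(Z<95)&(p.max(2)<80);q=P[m];print(len(q),q.mean(0).round(1),pca(q),np.percentile(q[:,2],[5,50,95]))
p2,d2=snapshot('scene');P=cloud('scene',d2);X,Y,Z=P[...,0],P[...,1],P[...,2]
save('scene6.png',p2)
m=(abs(X-402)<25)&(abs(Y-264)<12)&(Z>40);q=P[m];print(len(q),np.median(q,0).round(1),q.min(0).round(1),q.max(0).round(1))
E
```

```text
time: 18.95
tool_pos: [401.8, 261.5, 219.2]
tcp_rot: [179.9, 0.1, 176.2]
ft_force: [-1.2, 0.4, -0.4]
finger_gap: 29.6
grip_force: 0.0
29.628925100101007 0.0
310 [401.5 262.4  79.6] -4.18588615640212 [76.92360685 79.96255742 81.53365718]
435 [404.3 266.7  69.9] [386.4 252.   40.1] [426.8 276.  370.9]
```

View pics/scene6.png

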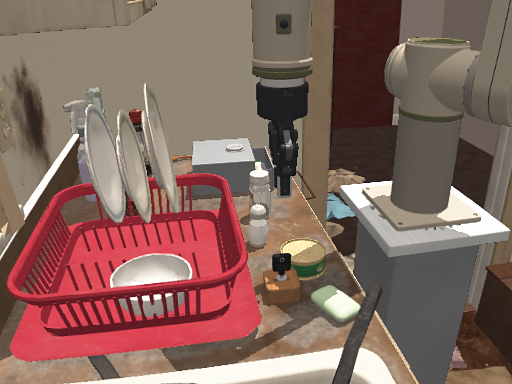

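The key stands at (281,264) exactly as at the start, with its top at 79.6 mm against 79.7 mm before. The tin, salt and jar haven't moved, and the gripper is clear of everything.

```bash
python3 -c "from bench import hand_in; print(hand_in())"
```

```text
the job is handed in; nothing more can be done
None
```

The job is handed in at about 19 s: the drawer is sprung open about 50 mm, the key was turned to its stop and back home, and it stands fully down in its rest with the bystanders undisturbed.

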